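# Seat a bat on the pins of a potter's wheel

## Task

The small square bat with the clay plaque on it is lying askew on top of the two bat pins of the table-top potter's wheel. Nudge the bat sideways with the fingertips until both of its holes drop over the pins and it lies fully down, flat on the wheel head, then leave it. Do not pick the bat up, do not touch the plaque and keep it lying where it is on the bat, and leave everything else on the table and on the wheel's housing undisturbed.

Things in the scene. Friction and masses are not known exactly. Their poses are not given: they have to be found in the camera images.
- wheel: the table-top potter's wheel, fixed: grey housing 260 (x) x 390 (y) mm, 86 mm high, from 140 mm on the -y side to 250 mm on the +y side of the wheel's axis. Origin on the axis, at the table; z up.
- wheel_head: the wheel head: a fixed, level aluminium disc, 280 mm in diameter, that does not turn. Origin at the centre of its top face, 130 mm above the table; z up, x along the line of the two bat pins. On that line, 127 mm either side of the centre, are two dark spare screw holes, 13 mm across with their bushes, outside the bat and always in view: they show where the hidden pins lie.
- pin_a (a point): foot of the bat pin on the wheel head's -x side, on the top face, 70 mm from the head's centre. The pin is upright, 10 mm in diameter, 8 mm high, its top bevelled to 6 mm; hidden under the bat.
- pin_b (a point): foot of the other, equal bat pin, 70 mm from the head's centre on its +x side (the pins are 140 mm apart).
- bat: the bat: a loose square plywood plate 200 x 200 x 12 mm, corner radius 25 mm, 0.33 kg, with two 14 mm through holes. Origin at the centre of its underside; z up, x along its holes. At the start it rests on the pins (8 mm up), 9 to 26 mm off, turned up to 12 degrees, perhaps leaning with one edge on the head; it slides at a few newtons. Seated, its origin is at the head's origin.
- hole_a (a point): centre of the hole at the bat's -x end, at the underside, 70 mm from the bat's centre; it belongs over pin_a.
- hole_b (a point): centre of the hole at the bat's +x end, at the underside, 70 mm from the bat's centre; it belongs over pin_b.
- plaque: a loose round terracotta plaque with a carved tree, 100 mm in diameter, 17 mm high, 0.18 kg, lying within 8 mm of the middle of the bat (origin at the centre of its underside); rides along on the bat, not to be touched.
- deck_jar: bystander: small lidded jar, 38 mm in diameter, 50 mm high, standing on the wheel's housing beside the wheel head (origin at the centre of its underside).
- stamp: bystander: small turned wooden clay stamp, 24 mm in diameter, 44 mm high, standing on the wheel's housing beside the wheel head (origin at the centre of its underside).
- glaze_jar: bystander: underglaze jar with a dark lid, 58 mm in diameter, 78 mm high, on the table right of the wheel (origin at the centre of its underside).
- beaker: bystander: pale green open measuring beaker, 92 mm in diameter, 135 mm high, on the table right of the wheel (origin at the centre of its underside).
- brush: bystander: brush 190 mm long, lying on the table right of the wheel (origin on its underside).
- rib: bystander: flat wooden potter's rib, 125 x 40 x 7 mm, on the table left of the wheel (origin at the centre of its underside).
- bisque_bowl: bystander: terracotta bowl, 110 mm in diameter, 50 mm high, on the table left of the wheel (origin at the centre of its underside).
- roller: bystander: small wooden clay roller on its rest, 210 mm long over its handles, 40 mm high, on the table left of the wheel (origin at the centre of its underside).

How it is judged:
By the outcome, as a careful person would: the job done as asked, in the order asked, and still so for the second after the job is handed in, with the robot touching nothing.
It also fails if it takes over 64 s, if anything falls off the work surface, if the arm or the gripper's body presses on something with over 40 N, if the wrist force passes 120 N, or if a joint passes its speed limit or range.

## Robot

A 6-joint arm with a two-finger parallel gripper is mounted at the origin on the work surface. World frame = base frame: x ahead of the robot, y to its left, z up, the work surface at z = 0. Lengths are in m, angles in rad, forces in N, time in s.
With the tool pointing down it reaches from about 0.325 to 0.85 m from the base axis. Payload 4.4 kg.
Tool frame: the origin (TCP) lies between the finger pads; the fingertips stand 8 mm ahead of it and the grasp point (between the pads) lies 11 mm behind it (tip_extent is the distance from the TCP to the fingertips, in m); z points along the fingers, y is the direction in which the jaws open and shut (so a half turn about z gives the same grasp; the last joint's range is limited). The gripper opens to 94 mm and grips with 3 to 60 N. Pads are 16 mm wide; open, the fingers measure 119 mm over their backs; the gripper's body (75 mm by 177 mm) begins 78 mm behind the grasp point.
Start: joints at [-1.44, 0.207, 1.542, -0, 1.393, -0.15], TCP at [0.16, -0.552, 0.213] pointing down, gripper open.
Joint ranges: [-2.73, 2.73], [-0.86, 2.22], [0.23, 2.46], [-1.11, 4.25], [0.08, 2.63], [-2.82, 2.82]. Speed limits (rad/s): [2.79, 2.79, 3.14, 3.14, 3.14, 3.14].

## Interface

Orientations are given as a 3x3 rotation matrix whose columns are the frame's x, y, z axes.
In Python, from station import get_state, get_image, get_calibration, close_job, tip_extent gives the robot as it stands.
- The arm moves only by the tool carry_out, never from a script. Its argument "plan" is text: rows parted by semicolons, each of 4 numbers parted by spaces: the shift along the tool's x, y, z in mm, then the turn about the tool's z in rad. In form: tx ty tz roll; .... A call has 1 to 20 rows; each row is the pose to reach, as a shift and turn from the pose measured when the call began, along the tool's axes at that moment; what a row does not reach only later rows make up. A row lasts 1/10 s, in which the tool goes at most 50 mm and 8.59 degrees, less where a joint would pass 70% of its speed; a pose out of reach is approached as far as the arm can. A call with a gripper value outside its range is refused whole. "claw" is the opening, from 0 (shut) to 1 (fully open), set as the call begins (left out, the last holds). The fingers move at their own pace and stop on an object; the grip force is fixed at half the most. Time passes only in rows, so rows that repeat a pose let the fingers close. It gives the time, the measured TCP pose, the force and the opening at its end, in the units of the state.
- get_state(): the state, without advancing time (a new reading comes with each control period).
- get_image(name): name is "side" or "top"; returns (picture, depth): 384x512x3 uint8, red, green, blue; 384x512 float32, m along the optical axis (not along the pixel's ray), 0 where there is no reading.
- get_calibration(name): a dict with "fx", "fy", "cx", "cy" (pixels), "view" (4x4, takes a point from world to camera coordinates). Camera axes: x right, y down, z forward; pixel columns grow to the right and rows downward; lengths in m; the calibration is good to about 2 mm. A picture is of the moment at which its call begins. get_calibration takes no time and is no camera call.
- close_job(): hands the job in, once; it reports no verdict.
The state is a dict: "time_s": time; "q": joint angles; "joint_velocities": joint speeds; "joint_efforts": joint torques, N m; "tcp_pos": TCP position; "orientation": TCP orientation; "contact_force": force on the tool from outside, world axes, zero at the start; "torque": the same for the moment, N m; "grip_width": opening from 0.0 (shut) to 1.0 (fully open).
Only numpy, scipy, OpenCV 4.12 (cv2) and the standard library are available. Lean on these libraries where they do the work, as an engineer would, in place of code of your own. Each camera call takes 0.05 s, during which the arm holds its last target.

## Working session

There is one attempt and no reset: what is moved stays moved. The work goes in short steps, Python scripts to look and compute and a tool call to move; the robot and the scene stay as the last step left them, time stands still between calls to the robot, and variables do not carry over. Pictures are saved under pics/ and viewed, and the job is handed in when it is done.

Besides the shell and the picture viewer there is one more tool, called after "Emit:" as a command line: name --argument value ..., lists and objects as JSON in quotes. carry_out: Moves the arm, as the interface text tells. Its arguments: {"type":"object","properties":{"plan":{"type":"string"},"claw":{"type":"number"}},"required":["plan"]}

```bash
ls; mkdir -p pics
cat > h.py <<'E'
import numpy as np, cv2
from station import get_state, get_image, get_calibration, close_job, tip_extent
def save(n,im): cv2.imwrite('pics/'+n,im[:,:,::-1])
def px2w(name,uv,z):
    c=get_calibration(name);V=np.array(c['view']);R=V[:3,:3];t=V[:3,3]
    o=-R.T@t; uv=np.atleast_2d(uv).astype(float)
    d=np.c_[(uv[:,0]-c['cx'])/c['fx'],(uv[:,1]-c['cy'])/c['fy'],np.ones(len(uv))]@R
    return o+d*((z-o[2])/d[:,2])[:,None]
def w2px(name,p):
    c=get_calibration(name);V=np.array(c['view']);q=np.atleast_2d(p)@V[:3,:3].T+V[:3,3]
    return np.c_[c['fx']*q[:,0]/q[:,2]+c['cx'],c['fy']*q[:,1]/q[:,2]+c['cy']]
def cloud(name,depth):
    c=get_calibration(name);V=np.array(c['view']);R=V[:3,:3];t=V[:3,3]
    v,u=np.mgrid[:384,:512]
    P=np.stack([(u-c['cx'])/c['fx']*depth,(v-c['cy'])/c['fy']*depth,depth],-1)
    return (P-t)@R
E
python3 - <<'E'
from h import *
s=get_state();print(s); print(tip_extent)
for n in('top','side'):
    im,d=get_image(n);save(n+'0.png',im);np.savez('/tmp/%s0.npz'%n,im=im,d=d)
    c=get_calibration(n);print(n,c)
E
```

```text
pics
{'time_s': 0.0, 'q': array([-1.43950343e+00,  2.07439386e-01,  1.54293637e+00, -3.11380067e-05,
        1.39352693e+00, -1.50465814e-01]), 'joint_velocities': array([ 0.0009641 ,  0.00061086, -0.00053821,  0.0005934 , -0.00017049,
       -0.00070717]), 'joint_efforts': array([-5.18473644e-04, -3.70884025e+01, -2.81415886e+01,  6.96528470e-02,
        3.60885425e-02, -1.81129831e-04]), 'tcp_pos': array([ 0.15976853, -0.55152691,  0.21228816]), 'orientation': array([[ 9.60566438e-01,  2.78050367e-01, -3.32805755e-04],
       [ 2.78050387e-01, -9.60563770e-01,  2.28613279e-03],
       [ 3.15978912e-04, -2.28851920e-03, -9.99997331e-01]]), 'contact_force': array([-0.81974443,  0.25630828, -0.88294114]), 'torque': array([-0.0166601 ,  0.01360859,  0.02065759]), 'grip_width': 1.0025807905749338}
0.008
top {'fx': 412.9794344183464, 'fy': 412.9794344183464, 'cx': 262.58253576801684, 'cy': 194.82484395553774, 'view': array([[ 0.01069604, -0.9999415 , -0.00160928, -0.03106653],
       [-0.99505096, -0.0104847 , -0.09881124,  0.4982523 ],
       [ 0.09878859,  0.00265821, -0.99510489,  1.34512051],
       [ 0.        ,  0.        ,  0.        ,  1.        ]])}
side {'fx': 435.1300178350628, 'fy': 435.1300178350628, 'cx': 252.7872599998977, 'cy': 188.1373821848709, 'view': array([[-0.73169601, -0.68147816, -0.0144387 ,  0.34810639],
       [-0.52022883,  0.57200074, -0.63417436,  0.33745652],
       [ 0.44043492, -0.45651142, -0.77305524,  1.34582866],
       [ 0.        ,  0.        ,  0.        ,  1.        ]])}
```

View pics/top0.png

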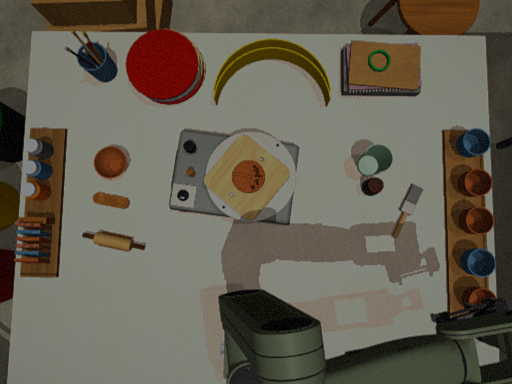

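View pics/side0.png

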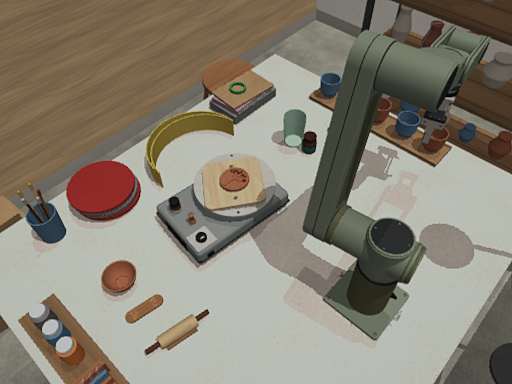

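The wheel sits at about (250,175) in the top view and (235,185) in the side view, with the arm clear of both. I'll enlarge both crops.

Run:
```python
from h import *
a=np.load('/tmp/top0.npz');b=np.load('/tmp/side0.npz')
im=cv2.resize(a['im'][115:235,160:310],None,fx=5,fy=5,interpolation=cv2.INTER_CUBIC);save('topc.png',im)
im=cv2.resize(b['im'][145:265,150:300],None,fx=5,fy=5,interpolation=cv2.INTER_CUBIC);save('sidec.png',im)
```

```text
(no output)
```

View pics/topc.png

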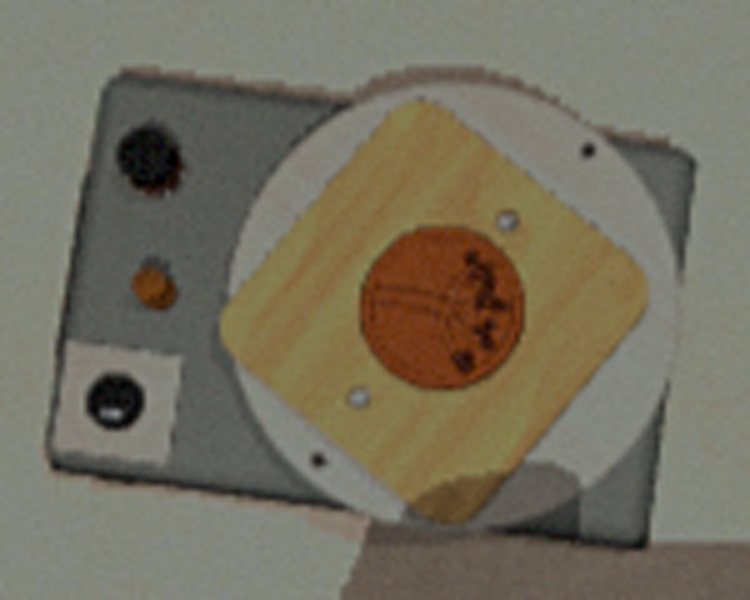

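View pics/sidec.png

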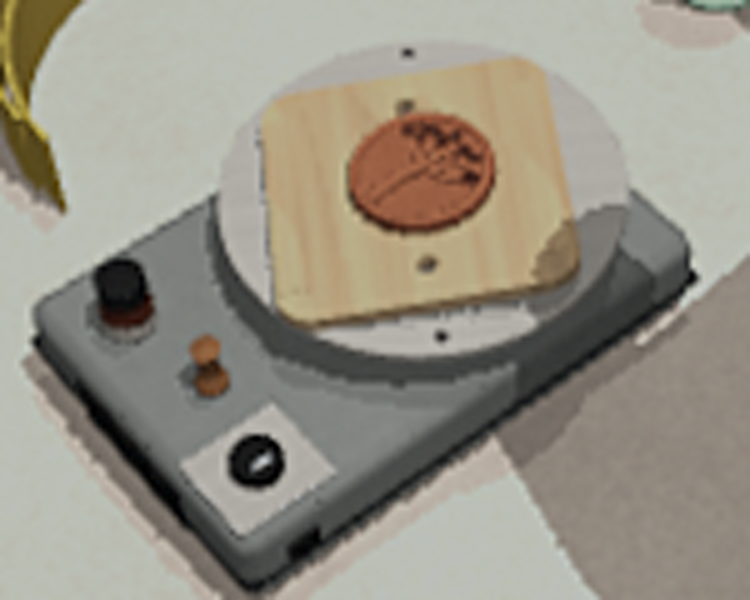

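The top crop (5x, offset 160,115) shows:
- bat holes at about (508,221) and (359,398)
- spare screw holes at (588,150) and (318,460)
- plaque at (442,307)
- jar and stamp to the left of the head

Next I'll measure these from both views.

```bash
cat > m.py <<'E'
from h import *
def bat_mask(im):
    hsv=cv2.cvtColor(im,cv2.COLOR_RGB2HSV)
    return hsv
def darkblob(im,uv,r=4,bg=None,sgn=-1):
    g=cv2.cvtColor(im,cv2.COLOR_RGB2GRAY).astype(float)
    u,v=np.round(uv).astype(int); w=g[v-r:v+r+1,u-r:u+r+1]
    y,x=np.mgrid[v-r:v+r+1,u-r:u+r+1]
    k=np.clip(np.median(w)-w-8,0,None)
    return np.array([(k*x).sum(),(k*y).sum()])/k.sum()
def satblob(im,uv,r=4):   # bat hole: low saturation within yellow wood
    f=im.astype(float); s=f[:,:,0]-f[:,:,2]
    u,v=np.round(uv).astype(int); w=s[v-r:v+r+1,u-r:u+r+1]
    y,x=np.mgrid[v-r:v+r+1,u-r:u+r+1]
    k=np.clip(np.median(w)-w-8,0,None)
    return np.array([(k*x).sum(),(k*y).sum()])/k.sum()
E
python3 - <<'E'
from m import *
T=np.load('/tmp/top0.npz');S=np.load('/tmp/side0.npz')
tc=lambda a:np.array(a)/5+[160,115]-.4
sc=lambda a:np.array(a)/5+[150,145]-.4
z=dict(h=.150,s=.130)
R={}
for nm,im,c,pts in(('top',T['im'],tc,dict(sB=(588,150),sA=(318,460),hB=(508,221),hA=(359,398))),('side',S['im'],sc,dict(sB=(408,53),sA=(441,336),hB=(405,106),hA=(428,264)))):
    for k,p in pts.items():
        p0=c(p); uv=(darkblob if k[0]=='s' else satblob)(im,p0)
        w=px2w(nm,uv,z[k[0]])[0]; R[nm,k]=(uv,w)
        print(nm,k,p0,uv.round(2),(w*1000).round(1))
# triangulate
for k in('sA','sB','hA','hB'):
    A=[];b=[]
    for nm in('top','side'):
        c=get_calibration(nm);P=np.array([[c['fx'],0,c['cx']],[0,c['fy'],c['cy']],[0,0,1]])@np.array(c['view'])[:3]
        u,v=R[nm,k][0]; A+=[u*P[2]-P[0],v*P[2]-P[1]]
    A=np.array(A);print(k,'tri',(np.linalg.lstsq(A[:,:3],-A[:,3],rcond=None)[0]*1000).round(1))
for nm in('top','side'):
    a,b=R[nm,'sA'][1],R[nm,'sB'][1];print(nm,'screw dist',np.linalg.norm(b-a),'ctr',(a+b)/2,'ang',np.degrees(np.arctan2(*(b-a)[[1,0]])))
    a,b=R[nm,'hA'][1],R[nm,'hB'][1];print(nm,'hole dist',np.linalg.norm(b-a),'ctr',(a+b)/2,'ang',np.degrees(np.arctan2(*(b-a)[[1,0]])))
# depth
for nm,D in(('top',T),('side',S)):
    P=cloud(nm,D['d']); im=D['im'].astype(int); 
    bat=(im[:,:,0]-im[:,:,2]>35)&(im[:,:,1]-im[:,:,2]>20)&(P[:,:,2]>.135)&(P[:,:,2]<.17)&(abs(P[:,:,0]-.5)<.25)&(abs(P[:,:,1])<.2)
    bat=cv2.erode(bat.astype(np.uint8),np.ones((3,3)))>0
    Q=P[bat]; A=np.c_[Q[:,:2]-Q[:,:2].mean(0),np.ones(len(Q))];s=np.linalg.lstsq(A,Q[:,2],rcond=None)[0]
    print(nm,'bat plane',s,len(Q),Q.mean(0), 'res',(A@s-Q[:,2]).std())
E
```

```text
top sB [277.2 144.6] [277.96 143.94] [647. -72. 130.]
top sA [223.2 206.6] [222.1  207.81] [447.  97. 130.]
top hB [261.2 158.8] [261.03 158.98] [595.5 -20.2 150. ]
top hA [231.4 194.2] [231.47 194.14] [487.2  67.6 150. ]
side sB [231.2 155.2] [231.08 155.17] [642.7 -67.8 130. ]
side sA [237.8 211.8] [238.03 213.29] [444.9  99.8 130. ]
side hB [230.6 165.8] [231.09 166.43] [590.8 -17.  150. ]
side hA [235.2 197.4] [235.16 198.06] [483.5  72.3 150. ]
sA tri [447.3  97.5 125.4]
sB tri [648.4 -72.5 122.5]
hA tri [488.   68.2 142.3]
hB tri [596.  -20.7 143.2]
top screw dist 0.2618936623678925 ctr [0.54698771 0.01252298 0.13      ] ang -40.20273752068354
top hole dist 0.13945157867584645 ctr [0.54134555 0.02371143 0.15      ] ang -39.059465618851085
side screw dist 0.25932320594887803 ctr [0.54379519 0.0159982  0.13      ] ang -40.28741731596855
side hole dist 0.13958386859105673 ctr [0.53712719 0.02763685 0.15      ] ang -39.79287802253594
top bat plane [-0.0464014  -0.05878959  0.15056937] 3426 [0.5406597  0.02455647 0.15056937] res 0.005250193581560962
side bat plane [-0.04504772 -0.06015975  0.15051315] 2058 [0.53390245 0.03405292 0.15051315] res 0.004907052063523624
```

```bash
cat >> m.py <<'E'
def dark2(im,uv,r=4,th=.5):
    g=cv2.cvtColor(im,cv2.COLOR_RGB2GRAY).astype(float)
    u,v=np.round(uv).astype(int); w=g[v-r:v+r+1,u-r:u+r+1]
    y,x=np.mgrid[v-r:v+r+1,u-r:u+r+1]
    bgv=np.percentile(w,60); k=np.clip(bgv-w-th*(bgv-w.min())*.6,0,None)
    k[(x-u)**2+(y-v)**2>9]=0
    return np.array([(k*x).sum(),(k*y).sum()])/k.sum()
def analyse(top,side,guess=None,zh=.150,verbose=True):
    out={}
    for nm,D in(('top',top),('side',side)):
        if D is None: continue
        im=D['im']; g=guess[nm]
        uv={k:(dark2 if k[0]=='s' else satblob)(im,p) for k,p in g.items()}
        for _ in range(1):
            uv={k:(dark2 if k[0]=='s' else satblob)(im,p) for k,p in uv.items()}
        w={k:px2w(nm,p,.130 if k[0]=='s' else zh)[0]*1000 for k,p in uv.items()}
        c=(w['sA']+w['sB'])/2; d=w['sB']-w['sA']; u=d/np.linalg.norm(d)
        hc=(w['hA']+w['hB'])/2; e=w['hB']-w['hA']
        n=np.array([-u[1],u[0],0])
        ang=lambda v:np.degrees(np.arctan2(v[1],v[0]))
        o=hc-c
        print(nm,'head',c[:2].round(1),'ang %.1f dist %.1f'%(ang(d),np.linalg.norm(d)),'| bat',hc[:2].round(1),'ang %.1f dist %.1f'%(ang(e),np.linalg.norm(e)),'| off u %.1f n %.1f dyaw %.2f'%(o@u,o@n,ang(e)-ang(d)), {k:p.round(1).tolist() for k,p in uv.items()})
    
G0={'top':dict(sB=(277.2,144.6),sA=(223.2,206.6),hB=(261.2,158.8),hA=(231.4,194.2)),'side':dict(sB=(231.2,155.2),sA=(237.8,211.8),hB=(230.6,165.8),hA=(235.2,197.4))}
def circ(nm,D):   # head disc by depth/colour -> circle fit
    P=cloud(nm,D['d']); im=D['im'].astype(int)
    return P
E
python3 - <<'E'
from m import *
T=np.load('/tmp/top0.npz');S=np.load('/tmp/side0.npz')
analyse(T,S,G0)
# bat outline, top & side
for nm,D,roi in(('top',T,(195,125,300,225)),('side',S,(195,150,275,215))):
    im=D['im'];f=im.astype(int);x0,y0,x1,y1=roi
    m=((f[:,:,0]-f[:,:,2])>30).astype(np.uint8);k=np.zeros_like(m);k[y0:y1,x0:x1]=1;m*=k
    m=cv2.morphologyEx(m,cv2.MORPH_CLOSE,np.ones((5,5)))
    c=max(cv2.findContours(m,0,2)[0],key=cv2.contourArea).reshape(-1,2)
    w=px2w(nm,c,.150)[:,:2]*1000
    r=cv2.minAreaRect(w.astype(np.float32));print(nm,'bat rect',r)
    # plaque
    hsv=cv2.cvtColor(im,cv2.COLOR_RGB2HSV)
    q=((f[:,:,0]-f[:,:,1])>38).astype(np.uint8)*k
    n,l,st,ce=cv2.connectedComponentsWithStats(q);i=1+np.argmax(st[1:,4]);print('plaque',(px2w(nm,ce[i],.167)*1000).round(1),st[i])
# jar, stamp from depth in top
P=cloud('top',T['d'])
for (cx,cy) in((150,155),(153,287)):
    u,v=int(cx/5+160),int(cy/5+115);print(np.median(P[v-1:v+2,u-1:u+2].reshape(-1,3),0))
E
```

```text
top head [547.7  12.1] ang -40.1 dist 253.9 | bat [541.3  23.7] ang -39.1 dist 139.5 | off u -12.3 n 4.8 dyaw 1.08 {'sB': [277.2, 144.7], 'sA': [223.1, 206.6], 'hB': [261.0, 159.0], 'hA': [231.5, 194.1]}
side head [546.3  13.9] ang -40.4 dist 253.8 | bat [537.1  27.6] ang -39.8 dist 139.6 | off u -15.9 n 4.5 dyaw 0.60 {'sB': [231.1, 155.1], 'sA': [237.8, 211.8], 'hB': [231.1, 166.4], 'hA': [235.2, 198.1]}
top bat rect ((541.226318359375, 23.137100219726562), (198.395751953125, 200.79635620117188), 51.096309661865234)
plaque [[540.   19.7 167. ]] [232 161  33  32 761]
side bat rect ((537.044189453125, 27.820037841796875), (206.0661163330078, 208.987548828125), 53.370052337646484)
plaque [[533.6  27.3 167. ]] [220 168  29  23 503]
[0.63664813 0.19989912 0.13499677]
[0.55720394 0.19912625 0.12510003]
```

Screw holes come out 254 mm apart in both views (expected 254) and the bat holes about 139.5 mm (expected 140), so the measurement holds up.

- **Offset:** the bat is about 13 mm off along −u (the pin line) and about 5 mm along +n (90° anticlockwise from u in the head plane). Its yaw is about 1° out.
- **Lean:** it leans with its +n edge on the head.

I'll push the −u face first with both open fingertips, then the +n face.

Emit:
carry_out --plan "25 -31 0 -0.12; 50 -63 0 -0.24; 74 -94 0 -0.36; 99 -126 0 -0.48; 124 -157 0 -0.60; 149 -189 0 -0.72; 173 -220 0 -0.84; 198 -251 0 -0.96; 223 -283 0 -1.08; 248 -314 0 -1.20; 273 -346 0 -1.32; 297 -377 0 -1.44; 322 -409 0 -1.56; 347 -440 0 -1.68; 372 -471 0 -1.80; 397 -503 0 -1.92; 421 -534 0 -2.04; 446 -566 0 -2.159; 446 -566 0 -2.159; 446 -566 0 -2.159" --claw 1

```text
time_s: 2.1
tcp_pos: [0.4302, 0.1164, 0.2131]
orientation: [[-0.765, 0.644, -0.002], [0.644, 0.765, 0.001], [0.002, -0.0, -1.0]]
contact_force: [0.6, -0.3, 0.3]
grip_width: 0.999
```

Emit:
carry_out --plan "0 0 12 0; 0 0 25 0; 0 0 38 0; 0 0 50 0; 0 0 58 0; 0 0 63 0; 0 0 64 0; 0 0 64 0"

```text
time_s: 2.9
tcp_pos: [0.4303, 0.1166, 0.1492]
orientation: [[-0.765, 0.644, -0.002], [0.644, 0.765, 0.001], [0.002, -0.0, -1.0]]
contact_force: [-0.5, -0.7, -0.1]
grip_width: 1.001
```

```bash
cat > look.py <<'E'
import sys
from m import *
def look(tag):
    o={}
    for n in('top','side'):
        im,d=get_image(n);np.savez('/tmp/%s%s.npz'%(n,tag),im=im,d=d);o[n]=dict(im=im,d=d)
    a=cv2.resize(o['top']['im'][125:225,180:310],None,fx=6,fy=6,interpolation=cv2.INTER_CUBIC);save('top%s.png'%tag,a)
    a=cv2.resize(o['side']['im'][135:235,180:310],None,fx=6,fy=6,interpolation=cv2.INTER_CUBIC);save('side%s.png'%tag,a)
    return o
if __name__=='__main__': look(sys.argv[1])
E
python3 look.py 1
```

```text
(no output)
```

View pics/top1.png

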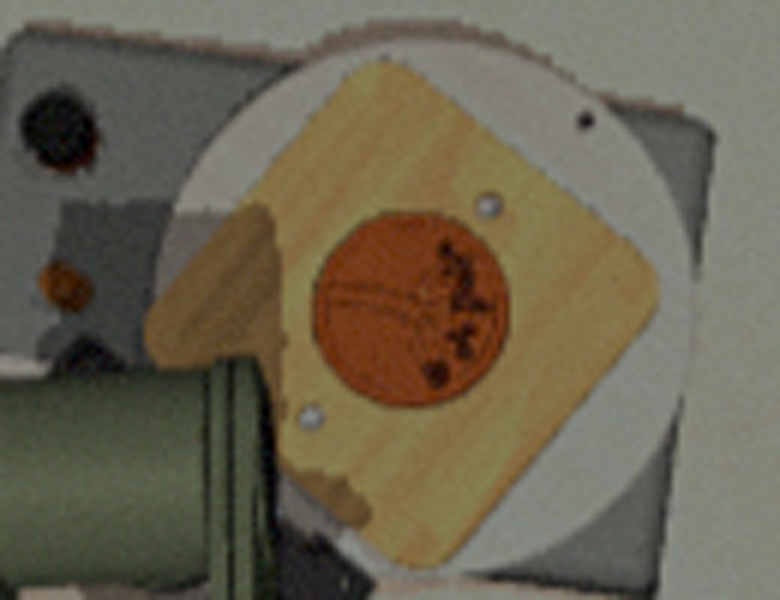

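View pics/side1.png

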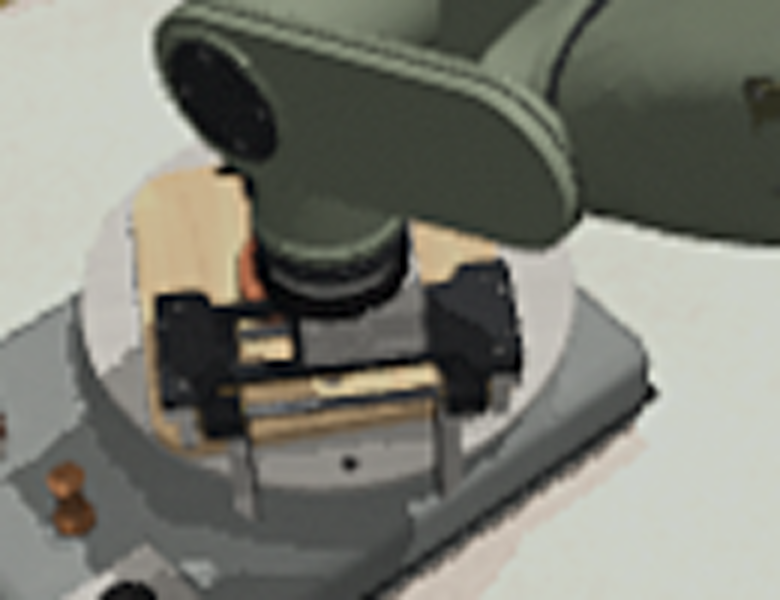

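The side view shows both fingertips, at about (245,500) and (450,485) in the crop, just outside the bat's −u face. The jar, stamp and plaque are clear. Now I'll advance toward contact.

Emit:
carry_out --plan "-4 0 0 0; -9 0 0 0; -14 0 0 0; -19 0 0 0; -23 0 0 0; -26 0 0 0; -28 0 0 0; -30 0 0 0; -30 0 0 0"

```text
time_s: 3.9
tcp_pos: [0.4537, 0.0972, 0.1495]
orientation: [[-0.765, 0.644, -0.001], [0.644, 0.765, 0.001], [0.002, 0.001, -1.0]]
contact_force: [1.0, 0.4, 1.0]
grip_width: 1.004
```

Emit:
carry_out --plan "-1 0 0 0; -2 0 0 0; -3 0 0 0; -4 0 0 0; -5 0 0 0; -5 0 0 0"

```text
time_s: 4.5
tcp_pos: [0.457, 0.0946, 0.1494]
orientation: [[-0.765, 0.644, -0.002], [0.644, 0.765, 0.003], [0.003, 0.001, -1.0]]
contact_force: [-2.2, 3.5, 0.1]
grip_width: 1.003
```

```bash
python3 look.py 2
```

```text
(no output)
```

View pics/side2.png

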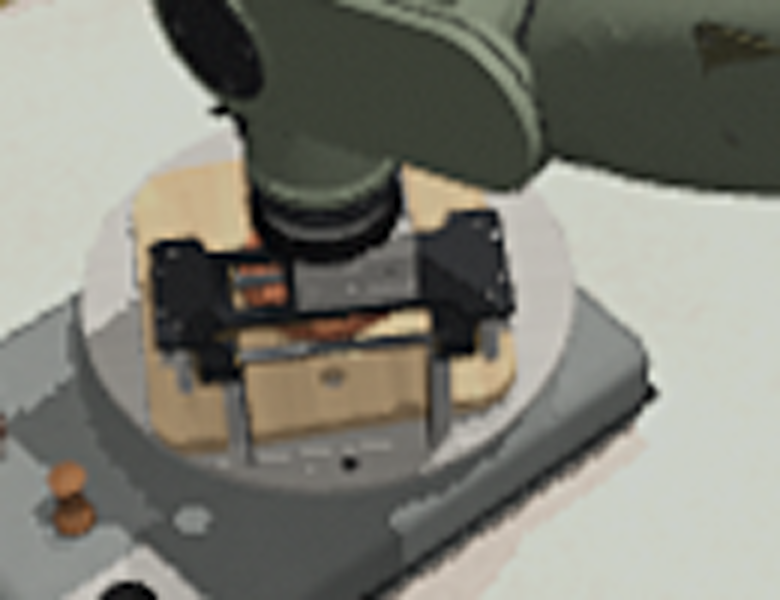

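View pics/top2.png

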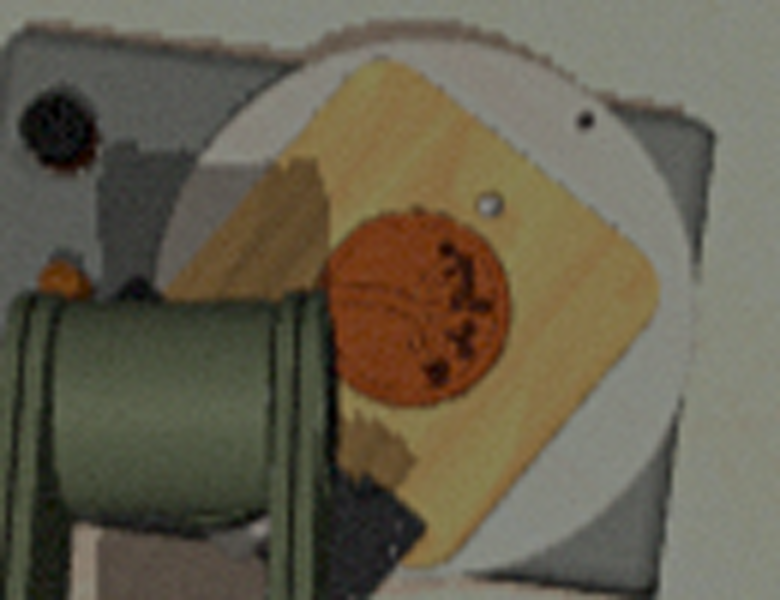

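Contact: the force is now about 4 N and the bat hasn't moved yet. The hole at the bat's +u end is visible at (488,205) in the top crop, so I'll use it to track progress. Pushing along +u.

Emit:
carry_out --plan "-1 0 0 0; -2 0 0 0; -3 0 0 0; -4 0 0 0; -5 0 0 0; -6 0 0 0; -7 0 0 0; -8 0 0 0; -9 0 0 0; -10 0 0 0; -10 0 0 0"

```text
time_s: 5.7
tcp_pos: [0.4654, 0.0876, 0.1496]
orientation: [[-0.765, 0.644, -0.001], [0.644, 0.765, 0.002], [0.001, 0.001, -1.0]]
contact_force: [-0.6, -0.6, 0.6]
grip_width: 1.001
```

```bash
python3 look.py 3
python3 - <<'E'
from m import *
u=np.array([.764,-.645]);n=np.array([.645,.764])
for t in '023':
    D=np.load('/tmp/top%s.npz'%t); im=D['im']
    p=satblob(im,(261.2,158.8) if t!='3' else (263.5,156.5)); p=satblob(im,p)
    w=px2w('top',p,.15)[0,:2]*1000-[547.7,12.1]; print(t,p,'hB u %.1f n %.1f'%(w@u,w@n))
E
```

```text
0 [261.0304878 158.9796748] hB u 57.4 n 6.1
2 [261.27947598 158.88864629] hB u 58.1 n 5.7
3 [264.69660679 157.76247505] hB u 67.5 n 0.1
```

View pics/top3.png

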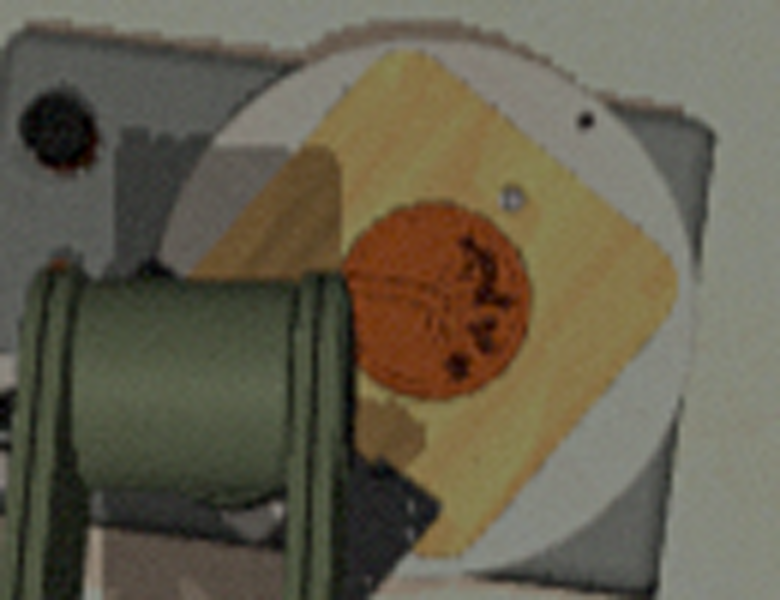

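View pics/side3.png

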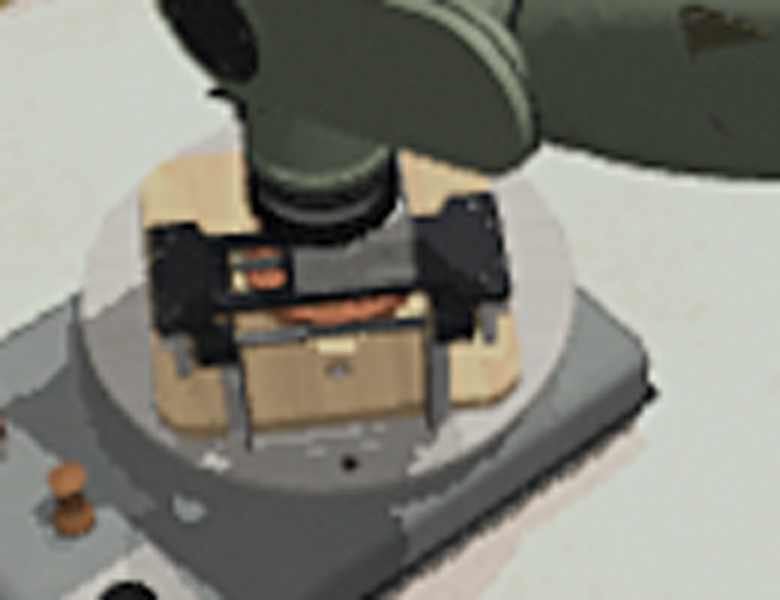

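The +u-end hole is now near its pin (u 67.5, n 0.1), so something may have caught or levelled. I'll check the bat's plane and the other hole.

```bash
cat > plane.py <<'E'
import sys
from m import *
u=np.array([.764,-.645]);n=np.array([.645,.764]);C=np.array([547.7,12.1])/1000
def plane(nm,D):
    P=cloud(nm,D['d']); im=D['im'].astype(int); 
    bat=(im[:,:,0]-im[:,:,2]>25)&(im[:,:,1]-im[:,:,2]>12)&(im[:,:,0]-im[:,:,1]<35)&(P[:,:,2]>.12)&(P[:,:,2]<.175)
    q=P[:,:,:2]-C; bat&=(abs(q@u)<.125)&(abs(q@n)<.125)
    bat=cv2.erode(bat.astype(np.uint8),np.ones((5,5)))>0
    Q=P[bat]; q=(Q[:,:2]-C); A=np.c_[q@u,q@n,np.ones(len(Q))];z=Q[:,2];w=np.ones(len(z))
    for _ in range(5):
        s=np.linalg.lstsq(A*w[:,None],z*w,rcond=None)[0]; r=z-A@s; w=(abs(r)<2.5*np.median(abs(r))+1e-4)*1.
    print(nm,'plane du %.4f dn %.4f z0 %.1f mm'%(s[0],s[1],s[2]*1000),len(Q))
if __name__=='__main__':
    for t in sys.argv[1:]:
        for nm in('top','side'): plane(nm,np.load('/tmp/%s%s.npz'%(nm,t)))
E
python3 plane.py 0 2 3
python3 - <<'E'
from m import *
u=np.array([.764,-.645]);n=np.array([.645,.764])
for t,g in(('0',(235.2,197.4)),('2',(180+333/6,135+376/6)),('3',(180+337/6-.4,135+370/6-.4))):
    im=np.load('/tmp/side%s.npz'%t)['im']
    p=satblob(im,g,3); p=satblob(im,p,3)
    for z in (.142,.15):
        w=px2w('side',p,z)[0,:2]*1000-[546.3,13.9]; print(t,p.round(1),z,'hA u %.1f n %.1f'%(w@u,w@n))
E
```

```text
top plane du 0.0001 dn -0.0769 z0 148.7 mm 2073
side plane du -0.0015 dn -0.0776 z0 149.3 mm 1364
top plane du 0.0009 dn -0.0756 z0 148.8 mm 1536
side plane du 0.0049 dn -0.0771 z0 149.6 mm 279
top plane du -0.0031 dn 0.0025 z0 140.7 mm 1514
side plane du -0.0007 dn -0.0069 z0 141.5 mm 276
0 [235.2 198.1] 0.142 hA u -79.3 n 3.9
0 [235.2 198.1] 0.15 hA u -85.6 n 4.1
2 [235.1 198. ] 0.142 hA u -79.0 n 4.1
2 [235.1 198. ] 0.15 hA u -85.3 n 4.3
3 [236.  196.5] 0.142 hA u -73.2 n 0.6
3 [236.  196.5] 0.15 hA u -79.6 n 0.9
```

Both views now give a level plane at about 141 mm. Seated should be 142, and the same bias showed earlier (149 against 150). The bat seems to have dropped over both pins. I'll back off, rise and check with a clear view.

Emit:
carry_out --plan "2 0 0 0; 6 0 0 0; 12 0 0 0; 20 0 0 0; 28 0 0 0; 28 0 0 0; 28 0 -20 0; 28 0 -50 0; 28 0 -80 0; 28 0 -110 0; 28 0 -120 0; 28 0 -120 0"

```text
time_s: 7.0
tcp_pos: [0.445, 0.1056, 0.2711]
orientation: [[-0.765, 0.644, 0.003], [0.644, 0.765, 0.002], [-0.001, 0.003, -1.0]]
contact_force: [-0.1, 0.2, -0.3]
grip_width: 1.0
```

Emit:
carry_out --plan "-11 -34 0 0; -22 -69 0 0; -33 -103 0 0; -45 -138 0 0; -56 -172 0 0; -67 -207 0 0; -78 -241 0 0; -90 -276 0 0; -101 -310 0 0; -112 -345 0 0; -124 -379 0 0; -135 -414 0 0; -146 -448 0 0; -157 -483 0 0; -169 -517 0 0; -180 -552 0 0; -191 -586 0 0; -200 -610 0 0; -200 -610 0 0; -200 -610 0 0"

```text
time_s: 9.0
tcp_pos: [0.2049, -0.4887, 0.2668]
orientation: [[-0.765, 0.644, 0.002], [0.644, 0.765, 0.007], [0.002, 0.007, -1.0]]
contact_force: [0.5, 0.4, -0.5]
grip_width: 1.0
```

```bash
python3 look.py 4;python3 plane.py 4
python3 - <<'E'
from m import *
T=np.load('/tmp/top4.npz');S=np.load('/tmp/side4.npz')
g={'top':dict(G0['top'],hB=(264.7,157.8),hA=(235,192.5)),'side':dict(G0['side'],hA=(236,196.5),hB=(231.5,165))}
analyse(T,S,g,zh=.142)
T0=np.load('/tmp/top0.npz');S0=np.load('/tmp/side0.npz')
def rel(nm,D,roi,zp,h,zh):
    im=D['im'];f=im.astype(int);x0,y0,x1,y1=roi;k=np.zeros(im.shape[:2],np.uint8);k[y0:y1,x0:x1]=1
    q=((f[:,:,0]-f[:,:,1])>38).astype(np.uint8)*k
    n,l,st,ce=cv2.connectedComponentsWithStats(q);i=1+np.argmax(st[1:,4]);p=px2w(nm,ce[i],zp)[0,:2]*1000
    return p
print('plaque top before/after',rel('top',T0,(195,125,300,225),.167,0,0),rel('top',T,(195,125,300,225),.159,0,0))
print('plaque side',rel('side',S0,(195,150,275,215),.167,0,0),rel('side',S,(195,150,275,215),.159,0,0))
# change detection outside
for nm,a,b in(('top',T0,T),('side',S0,S)):
    d=cv2.absdiff(a['im'],b['im']).max(2);save('diff_%s.png'%nm,np.dstack([np.clip(d*3,0,255).astype(np.uint8)]*3))
    save('full_%s.png'%nm,b['im'])
E
```

```text
top plane du -0.0006 dn -0.0022 z0 140.6 mm 2205
side plane du 0.0008 dn -0.0008 z0 141.4 mm 1346
top head [547.7  12.1] ang -40.1 dist 253.8 | bat [547.2  13.3] ang -39.7 dist 139.5 | off u -1.1 n 0.6 dyaw 0.40 {'sB': [277.2, 144.7], 'sA': [223.2, 206.6], 'hB': [264.7, 157.8], 'hA': [234.9, 192.4]}
side head [546.3  13.9] ang -40.4 dist 253.9 | bat [543.4  16.5] ang -40.4 dist 138.8 | off u -4.0 n 0.1 dyaw -0.06 {'sB': [231.1, 155.0], 'sA': [237.8, 211.8], 'hB': [232.4, 165.4], 'hA': [236.0, 196.5]}
plaque top before/after [539.95869919  19.69270237] [545.59969082   9.32633607]
plaque side [533.61731777  27.25985808] [539.16423497  16.54674056]
```

View pics/top4.png

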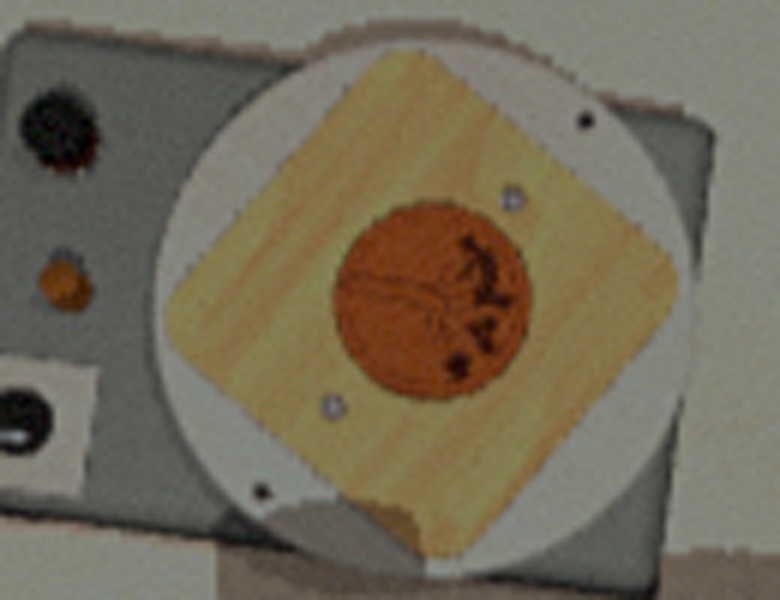

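View pics/side4.png

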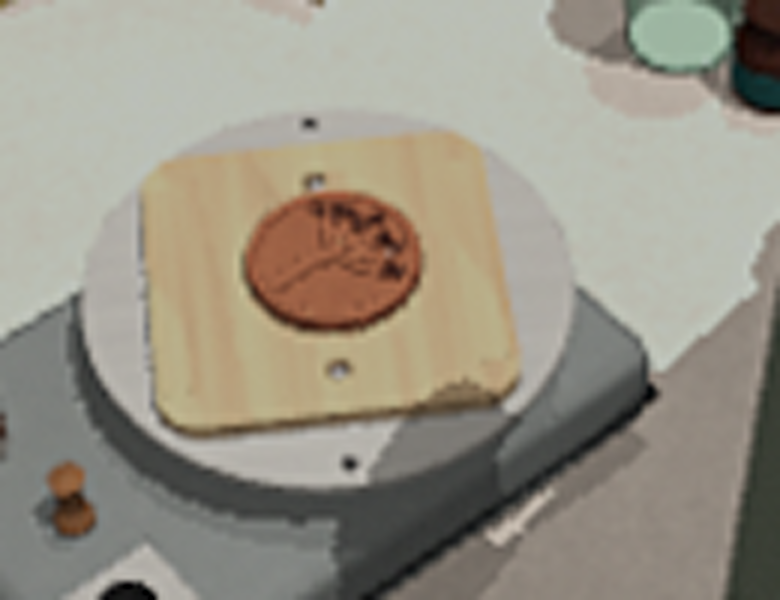

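View pics/diff_side.png

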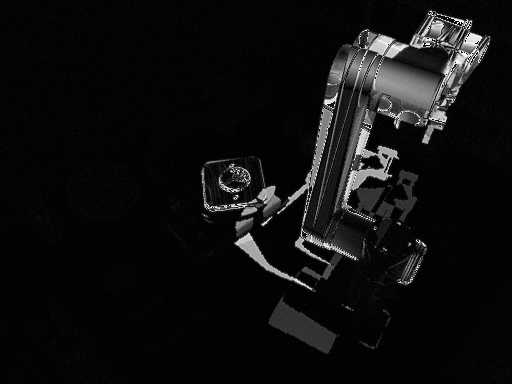

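In the side crop both holes, at (315,182) and (338,370), show pins inside, and the bat lies flat. The difference picture shows changes only at the bat, the plaque riding on it, the arm and its shadows. Handing in.

```bash
python3 -c "
from station import close_job,get_state
print(get_state()['time_s'],close_job())"
```

```text
the job is handed in; nothing more can be done
9.1 None
```

The bat has dropped over both pins and lies flat on the wheel head. I pushed its −x face along the pin line with both open fingertips, moved the arm clear and handed in at 9.1 s. That push also brought in the roughly 5 mm sideways offset, so I didn't need a second one.

- **Height and level:** both views put the bat's top at 140.6 mm and 141.4 mm. Seated should be 142 mm, and the same cameras read about 1 mm low before the push. The lean went from 0.077 to no more than 0.002, so the bat is level.
- **Position:** the top view puts the bat 1.1 mm off along the pin line and 0.6 mm across it, turned 0.4°, all within the holes' 2 mm play. Both holes show pins inside.
- **Disagreement:** the side view reads −4.0 mm along the pin line, which is more than the play allows. It also read about 3.6 mm further the same way than the top view before the push, so I put this down to calibration bias.
- **Plaque and the rest:** the plaque moved with the bat to within about 0.5 mm in both views, and the gripper stayed clear of it. The side view's before/after difference picture shows no other object changed. I saved the top view's difference picture but did not look at it.
- **Force:** the most I read was about 4 N, at the ends of moves.

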